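# Click the tall spout onto the tap body

### The job

Pick up the tall chrome spout, the one with a square hole low in its tube, and slide it down over the pointed stub of the tap body with its outlet on the same side as the stub's spring button. Do not just drop it on: push it down fully home with the gripper until the button pops out through the hole, then let go. Leave the short spout, the little carton and the brass fitting where they stand.

Things in the scene. Friction and masses are not known exactly. Their poses are not given: they have to be found in the camera images.
- spout: Tall chrome spout, loose, upright: tube 45 mm outside, 38 inside, 130 tall, open below, closed on top, about 0.35 kg. Origin: centre of its lower end; z up, x the way its outlet points. Outlet: pipe 18 mm thick, 105 mm up, reaching 101 mm from the axis. A hole in the wall faces +x too. Grip across the tube along its y axis, 80 to 105 mm up, tool down.
- tap: Tap body, fixed, on a white slab 130 x 120 x 18 mm. Origin: on the table under the stub's axis; z up, x to the side where the spring button sticks out. A chrome handle sticks out 80 mm to -x, below 56 mm. A chrome shoulder 60 mm across (top at 45 mm) carries the upright dark stub: 34 mm thick for 46 mm, then tapering to a 10 mm tip 70 mm above the shoulder.
- tap_seat (a point): Centre of the shoulder's top face, 45 mm above the table, axes as the tap's: here the centre of the spout's lower end comes to rest. The tube slides over the stub with 2 mm play all round; the taper guides it in from up to about 12 mm off.
- spout_hole (a point): Centre of the hole in the spout's wall, at the tube's outside on its +x side, 26.5 mm above the lower end. The hole is 20 mm wide and runs from 16 to 37 mm above the lower end.
- button_tip (a point): Outer end of the brass spring button in the stub: when out, 24 mm from the stub's axis, 22.5 mm above the shoulder. 9 mm wide, flat below, sloping above: a tube pushed down (some 4 to 8 N; its weight alone is seldom enough) drives it in. It springs out through the hole over the last 3 mm before the shoulder if the spout is turned right to within 12 degrees.
- button (a joint): Travel of the spring button in m: 0 fully out, grows as it is pressed in, at most 0.009.
- short_spout: Bystander: short chrome spout, loose, 85 mm tall, 30 mm thick, foot 38 mm across, no hole; its outlet reaches 65 mm. Origin: centre of its underside; x points along its outlet.
- carton: Bystander: small white and red carton 60 x 60 x 80 mm. Origin: centre of its underside.
- nipple: Bystander: brass pipe nipple standing on end, 44 mm tall, 38 mm across its collar. Origin: centre of its underside.
There are look-alikes about, which are no part of the job. What is shaped like the spout but orange is not meant. What is shaped like the tap but green is not meant.

How it is judged (in metres and radians):
On the way:
1. the gripper, holding or pressing the spout over the stub, has pushed the spring button in with it (value of joint button above 0.0028 m and horizontal distance between spout and tap_seat below 0.008 m and z of spout in the frame of tap_seat below 0.04 m and contact force between the fingers and spout above 1 N), for 0.05 s.
At the end, for the whole second after the job is handed in: The spout stands at rest on the tap body's shoulder (lower end within 5 mm of it in height and 6 mm sideways, upright within 0.1 rad) and the spring button is out (within 2 mm of its full travel) through the spout's hole (hole centre within 13 mm of the button's tip) (horizontal distance between spout and tap_seat below 0.006 m and z of spout in the frame of tap_seat below 0.005 m and angle between spout's own z axis and vertical below 0.1 rad and value of joint button below 0.002 m and distance between spout_hole and button_tip below 0.013 m and linear speed of spout below 0.02 m/s); the robot touches nothing.
It fails at once if the short spout was moved by more than 40 mm (distance of short_spout from where it was at the start of the episode above 0.04 m).
It fails at once if the carton was moved by more than 40 mm (distance of carton from where it was at the start of the episode above 0.04 m).
It fails at once if the brass fitting was moved by more than 40 mm (distance of nipple from where it was at the start of the episode above 0.04 m).
It also fails if it takes over 35 s, if anything falls off the work surface, if the arm or the gripper's body presses on something with over 40 N, if the wrist force passes 120 N, or if a joint passes its speed limit or range.

### The arm

A 6-joint arm with a two-finger parallel gripper is mounted at the origin on the work surface. World frame = base frame: x ahead of the robot, y to its left, z up, the work surface at z = 0. Lengths are in m, angles in degrees, forces in N, time in s.
With the tool pointing down it reaches from about 0.3 to 0.75 m from the base axis. Payload 8.5 kg.
Tool frame: the origin (TCP) lies midway between the tips of the shut fingers; the grasp point (between the pads) lies 19 mm behind it (env.tcp_to_grasp is the z of the grasp point in the tool frame, in m); z points along the fingers, y is the line along which they close (so a half turn about z gives the same grasp; the last joint's range is limited). The gripper opens to 85 mm and grips with 20 to 120 N. Pads are 22 mm wide; open, the fingers measure 114 mm over their backs; the gripper's body (76 mm by 85 mm) begins 54 mm behind the grasp point. The pads swing forward as they close: fully open they stand 13 mm farther back than shut.
Start: joints at [-76.851, 21.807, 74.336, -0, 83.858, -12.336], TCP at [0.237, -0.496, 0.231] pointing down, gripper open.
Joint ranges: [-178.18, 178.18], [-50.72, 133.34], [12.68, 142.11], [-81.47, 261.47], [9.98, 163.14], [-165.26, 165.26]. Speed limits (degrees/s): [136.94, 136.94, 180, 180, 180, 180].

### API

Orientations are given as a 3x3 rotation matrix whose columns are the frame's x, y, z axes.
In Python, from rig import env, imaging, job, models gives the robot as it stands. The module is installed in compiled form; this text tells all that it offers.
- The arm moves only by the tool jog_arm, never from a script. Its argument "plan" is text: rows parted by semicolons, each of 7 numbers parted by spaces: the turn, a rotation vector about the tool's x, y, z in degrees, then the shift along the tool's x, y, z in cm, then the closure in counts, from 0 (fully open) to 255 (shut). In form: rx ry rz x y z claw; .... A call has 1 to 10 rows; each row shifts and turns the commanded pose from where the row before left it, along the tool's axes as they then stand; what a row does not reach is not made up. A row lasts 1/12 s, in which the tool goes at most 41.7 mm and 7.16 degrees, less where a joint would pass 70% of its speed; a pose out of reach is approached as far as the arm can. A call with a gripper value outside its range is refused whole. The fingers move at their own pace and stop on an object; "grip_force" is the grip in N (left out, the last holds). Time passes only in rows, so rows that do not move let the fingers close. It gives the time, the measured TCP pose, the force, the opening and the grip force at its end, in the units of the state.
- env.observe(): the state, without advancing time (a new reading comes with each control period).
- imaging.get_image(name): name is "scene" or "top"; returns a dict with "pixels" (384x512x3 uint8, red, green, blue), "depth" (384x512 float32, m along the optical axis (not along the pixel's ray), 0 where there is no reading), "fov_y" (degrees; the focal length in pixels is half the picture's height over the tangent of half this angle, whatever the lens; pixels are square), "cx", "cy" (the principal point, pixels), "world_from_camera" (4x4, takes a point from camera to world coordinates). Camera axes: x right, y down, z forward; pixel columns grow to the right and rows downward; lengths in m; the calibration is good to about 2 mm. A picture is of the moment at which its call begins.
- job.close_job(): hands the job in; it is judged then, once.
Trained networks look in the newest picture that a camera, given by its name, has taken for a name from the list of things; names that differ only in an ending like _2 or _b are one class to them, and where a whole thing is asked for, a point or a joint stands for the part that bears it (a point fixed in the world has none). Each returns a list of dicts, best first, with "confidence" (0 to 1); they miss things now and then, are a little off and sometimes report something else, mostly with a low value. They report only what shows in the picture. A call takes as long as a camera call. They do not tell look-alikes from the thing itself.
- models.outline_of(camera, query): "region" (384x512 bool, what is visible of it) and "bbox" ([centre column, centre row, width, height] in pixels, round what is visible of it).
- models.tip_of(camera, query): "at" ([column, row] in pixels: a listed point, or the origin of a listed thing).
The state is a dict: "time_s": time; "q": joint angles; "qvel": joint speeds; "joint_efforts": joint torques, N m; "position": TCP position; "tool_rot": TCP orientation; "ft_force": force on the tool from outside, world axes, zero at the start; "wrist_torque": the same for the moment, N m; "grip_width": finger opening in m; "gripper_force": force on a finger pad.
Only numpy, scipy, OpenCV 4.12 (cv2) and the standard library are available. Lean on these libraries where they do the work, as an engineer would, in place of code of your own. Each camera call takes 0.05 s, during which the arm holds its last target. There are 200 camera calls.

## Working session

There is one attempt and no reset: what is moved stays moved. The work goes in short steps, Python scripts to look and compute and a tool call to move; the robot and the scene stay as the last step left them, time stands still between calls to the robot, and variables do not carry over. Pictures are saved under pics/ and viewed, at most 10 in all, crops included, and the job is handed in when it is done.

Besides the shell and the picture viewer there is one more tool, called as a command line: name --argument value ..., lists and objects as JSON in quotes. jog_arm: Moves the arm, as the interface text tells. Its arguments: {"type":"object","properties":{"plan":{"type":"string"},"grip_force":{"type":"number"}},"required":["plan"]}

```bash
mkdir -p pics
cat > h.py <<'E'
import numpy as np, cv2
from rig import env, imaging, job, models
def world(im):
    d=im["depth"]; h,w=d.shape; f=h/2/np.tan(np.radians(im["fov_y"]/2))
    v,u=np.mgrid[:h,:w]
    p=np.stack([(u-im["cx"])/f*d,(v-im["cy"])/f*d,d,np.ones_like(d)],-1)
    W=(p@np.array(im["world_from_camera"]).T)[...,:3]; W[d==0]=np.nan
    return W
def save(im,n): cv2.imwrite("pics/"+n,im["pixels"][...,::-1])
E
python3 - <<'E'
from h import *
ims={}
for c in("scene","top"):
    im=imaging.get_image(c); ims[c]=im; W=world(im); np.save(c+".npy",W)
    print(c,im["fov_y"],np.round(im["world_from_camera"],2).tolist())
    for q in("spout","tap","button_tip","spout_hole"):
        for r in models.tip_of(c,q)[:3]:
            u,v=r["at"]; print(q,np.round(r["at"]),round(r["confidence"],2),np.round(W[int(v),int(u)],3))
cv2.imwrite("pics/a.png",np.vstack([ims["scene"]["pixels"],ims["top"]["pixels"]])[...,::-1][:, :]) if 0 else [save(ims[c],c+".png") for c in ims]
print(env.observe()["time_s"], np.round(env.observe()["tool_rot"],3).tolist(), env.tcp_to_grasp)
E
```

```text
scene 48.06055118338563 [[0.84, 0.31, -0.45, 1.05], [0.54, -0.5, 0.68, -0.88], [-0.01, -0.81, -0.59, 0.78], [0.0, 0.0, 0.0, 1.0]]
spout [164. 262.] 0.91 [ 0.454 -0.388  0.03 ]
spout [285. 202.] 0.7 [ 0.581 -0.027  0.027]
spout [246. 265.] 0.68 [ 0.626 -0.293  0.029]
tap [286. 198.] 0.75 [ 0.585 -0.029  0.044]
tap [226. 190.] 0.74 [ 0.4   -0.064  0.025]
button_tip [295. 187.] 0.38 [0.597 0.005 0.07 ]
spout_hole [251. 262.] 0.88 [ 0.635 -0.283  0.039]
spout_hole [167. 259.] 0.88 [ 0.433 -0.363  0.004]
top 48.65538367133021 [[0.0, -1.0, 0.09, 0.44], [-1.0, -0.0, -0.0, -0.06], [0.0, -0.09, -1.0, 1.13], [0.0, 0.0, 0.0, 1.0]]
spout [337. 161.] 0.75 [ 0.595 -0.263  0.061]
spout [376. 223.] 0.62 [ 0.438 -0.354  0.076]
tap [234. 172.] 0.89 [ 0.564 -0.006  0.107]
tap [249. 246.] 0.62 [ 0.386 -0.043  0.117]
spout_hole [377. 212.] 0.59 [ 0.468 -0.382  0.   ]
0.5 [[0.903, 0.43, -0.0], [0.43, -0.903, 0.0], [0.0, -0.0, -1.0]] -0.0187
```

View pics/scene.png

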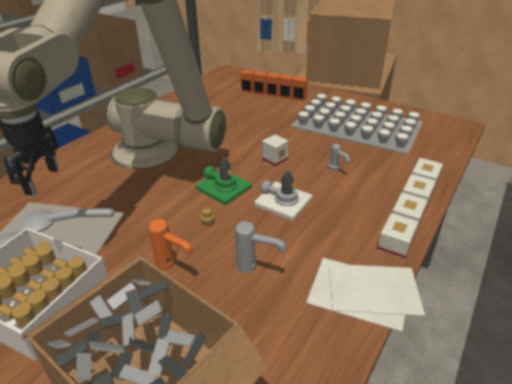

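View pics/top.png

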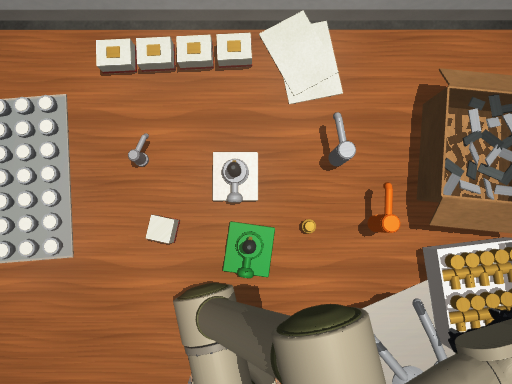

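The scene view shows the chrome spout at (245,245) and the tap on its white slab at (287,195). The top view shows the spout's top at (343,150) with its outlet reaching up to (338,115). The tap stub is at (235,170) with its handle pointing down, so the button side faces +x.

Run:
```python
from h import *
W={c:np.load(c+".npy") for c in("scene","top")}
P=np.vstack([w.reshape(-1,3) for w in W.values()]); S=np.r_[np.zeros(W["scene"].size//3),np.ones(W["top"].size//3)]
# spout
for s in (0,1):
    m=(S==s)&(P[:,0]>.53)&(P[:,0]<.80)&(P[:,1]>-.36)&(P[:,1]<-.2)
    Q=P[m]
    t=Q[(Q[:,2]>.122)&(Q[:,2]<.15)]; print("sp top",s,len(t),np.round(np.median(t,0),4), np.round((t.max(0)+t.min(0))/2,4), np.round(np.ptp(t,axis=0),3))
    o=Q[(Q[:,2]>.075)&(Q[:,2]<.12)&(Q[:,0]>.63)]
    if len(o): 
        vx,vy,x0,y0=cv2.fitLine(o[:,:2].astype(np.float32),cv2.DIST_HUBER,0,.01,.01).ravel(); print(" outlet",len(o),np.degrees(np.arctan2(vy,vx)),x0,y0,o[:,0].max(), np.median(o[:,2]))
    m=(S==s)&(P[:,0]>.45)&(P[:,0]<.70)&(P[:,1]>-.1)&(P[:,1]<.07); Q=P[m]
    t=Q[(Q[:,2]>.095)&(Q[:,2]<.13)];print("stub",s,len(t),np.round(np.median(t,0),4),np.round((t.max(0)+t.min(0))/2,4),np.ptp(t,axis=0))
    t=Q[(Q[:,2]>.041)&(Q[:,2]<.05)&(Q[:,0]>.53)];print("shoulder",s,len(t),np.round((t.max(0)+t.min(0))/2,4),np.ptp(t,axis=0))
    t=Q[(Q[:,2]>.012)&(Q[:,2]<.024)].astype(np.float32)
    print(" slab",len(t),cv2.minAreaRect(t[:,:2]))
    t=Q[(Q[:,2]>.024)&(Q[:,2]<.06)&(Q[:,0]<.545)].astype(np.float32)
    if len(t)>3: print(" handle",len(t),cv2.minAreaRect(t[:,:2]), np.median(t,0))
# slab from top image colour at z=.018
for c in W: 
    w=W[c]; print(c,"table z",np.nanmedian(w[...,2][(w[...,0]>.45)&(w[...,0]<.7)&(w[...,1]>-.2)&(w[...,1]<-.1)]))
im=cv2.imread("pics/top.png"); 
cr=cv2.resize(im[90:220,200:360],None,fx=5,fy=4.6,interpolation=cv2.INTER_CUBIC)
a=cv2.resize(im[95:175,310:370],(390,520),interpolation=3); b=cv2.resize(im[145:210,205:265],(390,422),interpolation=3)
cv2.imwrite("pics/crop.png",np.hstack([a,cv2.copyMakeBorder(b,0,98,0,0,0)]))
```

```text
sp top 0 232 [ 0.6178 -0.2778  0.1309] [ 0.6166 -0.2752  0.128 ] [0.043 0.041 0.012]
 outlet 379 14.406231 0.65656376 -0.27299035 0.7146927911484151 0.11129886366266228
stub 0 82 [ 0.5777 -0.007   0.1047] [ 0.5756 -0.0032  0.1072] [0.03188363 0.0291435  0.02317629]
shoulder 0 154 [ 0.5673 -0.0029  0.0454] [0.07364235 0.05485391 0.00861724]Traceback (most recent call last):
  File "<stdin>", line 16, in <module>
cv2.error: OpenCV(4.12.0) /io/opencv/modules/imgproc/src/convhull.cpp:143: error: (-215:Assertion failed) total >= 0 && (depth == CV_32F || depth == CV_32S) in function 'convexHull'
```

Run:
```python
from h import *
W={c:np.load(c+".npy") for c in("scene","top")}
for s,w in W.items():
    P=w.reshape(-1,3)
    Q=P[(P[:,0]>.53)&(P[:,0]<.80)&(P[:,1]>-.36)&(P[:,1]<-.2)]
    t=Q[(Q[:,2]>.122)&(Q[:,2]<.15)]; print("sp top",s,len(t),np.round(np.median(t,0),4), np.round((t.max(0)+t.min(0))/2,4), np.round(np.ptp(t,axis=0),3))
    o=Q[(Q[:,2]>.08)&(Q[:,2]<.12)&(Q[:,0]>.65)]
    if len(o): 
        vx,vy,x0,y0=cv2.fitLine(o[:,:2].astype(np.float32),cv2.DIST_HUBER,0,.01,.01).ravel(); print(" outlet",len(o),np.degrees(np.arctan2(vy,vx)),x0,y0,o[:,0].max(), np.median(o[:,2]))
    Q=P[(P[:,0]>.45)&(P[:,0]<.70)&(P[:,1]>-.1)&(P[:,1]<.08)]
    t=Q[(Q[:,2]>.095)&(Q[:,2]<.13)];print("stub",s,len(t),np.round(np.median(t,0),4),np.round((t.max(0)+t.min(0))/2,4),np.ptp(t,axis=0))
    for a,b,n in((.041,.05,"shoulder"),(.012,.024,"slab"),(.026,.06,"handle")):
        t=Q[(Q[:,2]>a)&(Q[:,2]<b)]
        if n=="handle": t=t[(t[:,0]<.54)]
        if len(t)>3: print(n,len(t),np.round((t.max(0)+t.min(0))/2,4),np.ptp(t,axis=0),cv2.minAreaRect(np.ascontiguousarray(t[:,:2]).astype(np.float32)))
    print(s,"table z",np.nanmedian(w[...,2][(w[...,0]>.45)&(w[...,0]<.7)&(w[...,1]>-.2)&(w[...,1]<-.1)]))
im=cv2.imread("pics/top.png"); 
a=cv2.resize(im[95:175,310:370],(390,520),interpolation=3); b=cv2.resize(im[145:210,205:265],(390,422),interpolation=3)
cv2.imwrite("pics/crop.png",np.hstack([a,cv2.copyMakeBorder(b,0,98,0,0,0)]))
```

```text
sp top scene 232 [ 0.6178 -0.2778  0.1309] [ 0.6166 -0.2752  0.128 ] [0.043 0.041 0.012]
 outlet 235 11.743985 0.68274254 -0.26631263 0.7146927911484151 0.11248671616125117
stub scene 82 [ 0.5777 -0.007   0.1047] [ 0.5756 -0.0032  0.1072] [0.03188363 0.0291435  0.02317629]
shoulder 201 [ 0.5489 -0.0029  0.0454] [0.11042863 0.05485391 0.00861724] ((0.5499643087387085, -0.010589171200990677), (0.1106206402182579, 0.05286248028278351), 12.044991493225098)
slab 750 [ 0.5645 -0.001   0.018 ] [0.13295918 0.12510703 0.011858  ] ((0.5642805695533752, -0.0009497031569480896), (0.133067786693573, 0.12431106716394424), 0.468121200799942)
handle 144 [ 0.5161 -0.0039  0.0425] [0.04486981 0.03803791 0.03190643] ((0.5155762434005737, -0.0063573215156793594), (0.03611243516206741, 0.042773496359586716), 75.49654388427734)
scene table z 0.0017899383739352626
sp top top 276 [ 0.6124 -0.2738  0.1306] [ 0.6135 -0.2746  0.1287] [0.041 0.043 0.013]
 outlet 172 12.539894 0.679406 -0.26146176 0.7104631504062767 0.11515694586989678
stub top 116 [ 0.5719 -0.0039  0.1051] [ 0.5727 -0.0041  0.1079] [0.02978581 0.02713241 0.02475429]
shoulder 338 [ 0.5486 -0.0027  0.0454] [0.10904523 0.05693804 0.00887077] ((0.5485981106758118, -0.00282173790037632), (0.10910235345363617, 0.056906674057245255), 0.3052152693271637)
slab 1477 [ 0.5625 -0.0027  0.018 ] [0.12841776 0.11883652 0.01193532] ((0.5624756217002869, -0.0027498602867126465), (0.11882801353931427, 0.12840402126312256), 89.98726654052734)
handle 192 [ 0.5168 -0.0042  0.0431] [0.04602714 0.03858146 0.0332097 ] ((0.5166345238685608, -0.003729628399014473), (0.04573605954647064, 0.03862355276942253), 1.442955732345581)
top table z 0.0009672780774371281
```

View pics/crop.png

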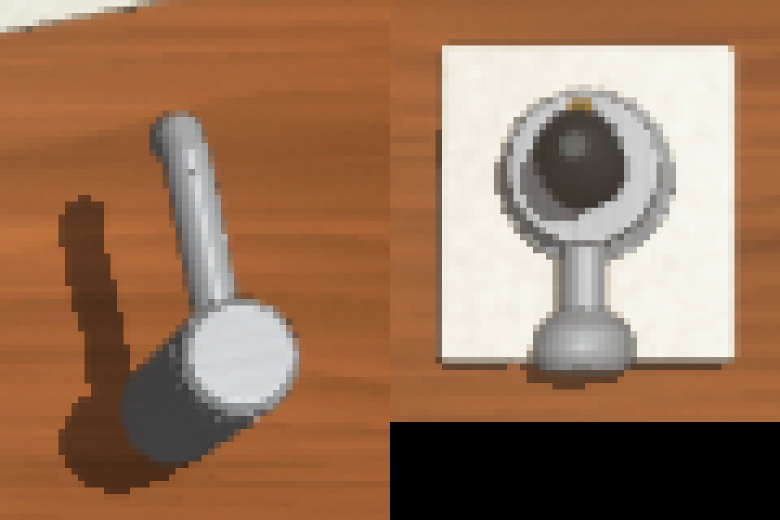

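The crop shows the spout's outlet turned about 11° toward +y. The tap's brass button is at the top, on the +x side, so the tap yaw is about 0. That gives the spout at (0.614, -0.2745) and the tap at (0.573, -0.0035), and the sizes match the ones given.

jog_arm --plan "0 0 7 0 0 0 0;0 0 7 0 0 0 0;0 0 0 3.4 -1.2 0 0;0 0 0 3.4 -1.2 0 0;0 0 0 3.4 -1.2 0 0;0 0 0 3.4 -1.2 0 0;0 0 0 3.4 -1.2 0 0;0 0 0 3.4 -1.2 0 0;0 0 0 3.4 -1.2 0 0;0 0 0 3.4 -1.2 0 0" --grip_force 50

```text
time_s: 1.33
position: [0.4855, -0.3471, 0.2314]
tool_rot: [[0.98, 0.199, 0.0], [0.199, -0.98, -0.0], [0.0, 0.0, -1.0]]
ft_force: [0.7, -1.3, 0.8]
grip_width: 0.0852
gripper_force: 0.0
```

jog_arm --plan "0 0 0 2.8 -0.9 0 0;0 0 0 2.8 -0.9 0 0;0 0 0 2.8 -0.9 0 0;0 0 0 2.8 -0.9 0 0;0 0 0 2.8 -0.9 0 0;0 0 0 0 0 0 0;0 0 0 0 0 0 0"

```text
time_s: 1.92
position: [0.6131, -0.2753, 0.2306]
tool_rot: [[0.98, 0.201, -0.001], [0.201, -0.98, 0.0], [-0.001, -0.0, -1.0]]
ft_force: [0.1, -0.9, 0.5]
grip_width: 0.0856
gripper_force: 0.0
```

Run:
```python
from h import *
a=imaging.get_image("scene");b=imaging.get_image("top")
cv2.imwrite("pics/b.png",np.hstack([cv2.resize(a["pixels"][120:290,180:340],(400,425)),cv2.resize(b["pixels"][70:240,240:400],(400,425))])[...,::-1])
```

```text
(no output)
```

View pics/b.png

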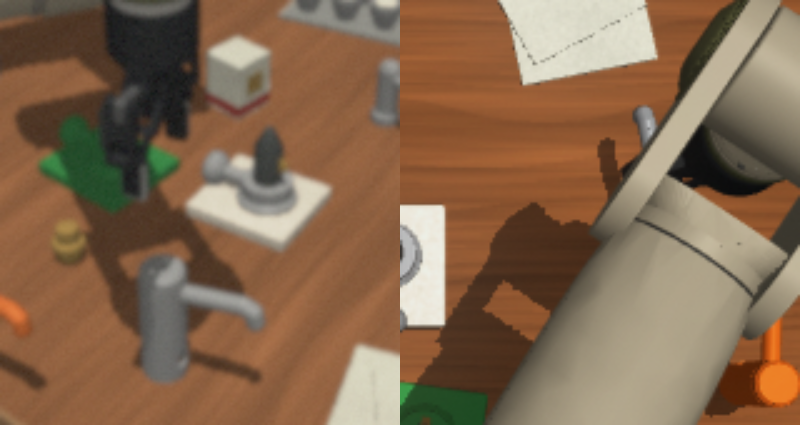

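The fingers hang centred above the spout: tips near crop (155,165), spout top at (160,265). The hole is visible low on the outlet side at (180,360). I'll descend and close.

jog_arm --plan "0 0 0 0.1 -0.1 3 0;0 0 0 0 0 3.5 0;0 0 0 0 0 3.5 0;0 0 0 0 0 3 0;0 0 0 0 0 2.5 0;0 0 0 0 0 0 255;0 0 0 0 0 0 255;0 0 0 0 0 0 255;0 0 0 0 0 0 255;0 0 0 0 0 0 255"

```text
time_s: 2.85
position: [0.6138, -0.2758, 0.0791]
tool_rot: [[0.98, 0.199, 0.003], [0.199, -0.98, -0.003], [0.003, 0.003, -1.0]]
ft_force: [-1.1, 0.8, 7.7]
grip_width: 0.0446
gripper_force: 51.2
```

jog_arm --plan "0 0 0 0 0 -1.5 255;0 0 0 0 0 -3 255;0 0 0 0 0 -3 255;0 0 0 0 0 -3 255;0 0 0 0 0 -3 255;0 0 0 0 0 -1.5 255;0 0 5.6 0 0 0 255;0 0 5.6 0 0 0 255;0 0 0 0 0 0 255"

```text
time_s: 3.6
position: [0.6129, -0.275, 0.2272]
tool_rot: [[1.0, 0.002, 0.001], [0.002, -1.0, -0.001], [0.001, 0.001, -1.0]]
ft_force: [-0.9, 0.6, -4.3]
grip_width: 0.0446
gripper_force: 51.9
```

Run:
```python
from h import *
a=imaging.get_image("scene")
cv2.imwrite("pics/c.png",cv2.resize(a["pixels"][60:300,160:400],(600,600))[...,::-1])
```

```text
(no output)
```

View pics/c.png

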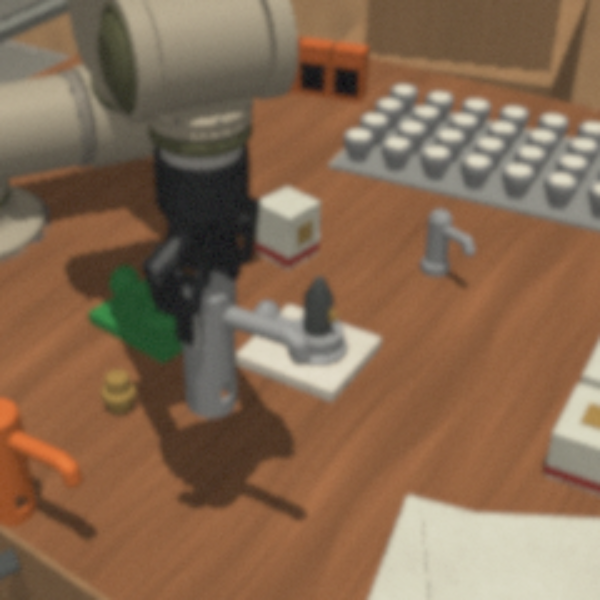

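Spout held upright with its outlet along +x. Next I move it over the tap and measure the spout against the stub in the same camera.

jog_arm --plan "0 0 0 -0.4 -1.5 0 255;0 0 0 -0.5 -3.2 0 255;0 0 0 -0.5 -3.5 0 255;0 0 0 -0.5 -3.5 0 255;0 0 0 -0.5 -3.5 0 255;0 0 0 -0.5 -3.5 0 255;0 0 0 -0.5 -3.5 0 255;0 0 0 -0.4 -3.2 0 255;0 0 0 -0.2 -1.7 0 255;0 0 0 0 0 0 255"

```text
time_s: 4.48
position: [0.5709, -0.0007, 0.2268]
tool_rot: [[1.0, 0.012, 0.0], [0.012, -1.0, 0.001], [0.0, -0.001, -1.0]]
ft_force: [0.1, -1.8, -2.6]
grip_width: 0.0444
gripper_force: 52.1
```

Run:
```python
from h import *
from scipy.optimize import least_squares
for c in("scene",):
    im=imaging.get_image(c); W=world(im); P=W.reshape(-1,3)
    o=env.observe(); x,y,z=o["position"]; print(o["position"],o["ft_force"])
    b=z-.079
    Q=P[(abs(P[:,0]-x)<.15)&(abs(P[:,1]-y)<.06)]
    t=Q[(Q[:,2]>b+.008)&(Q[:,2]<b+.07)&(abs(Q[:,0]-x)<.035)]
    f=lambda R,p,t:np.hypot(t[:,0]-p[0],t[:,1]-p[1])-R
    print("tube",len(t),least_squares(lambda p:f(.0225,p,t),[x,y],loss="soft_l1",f_scale=.002).x)
    for lo in(.008,.04):
        u=t[(t[:,2]>b+lo)&(t[:,2]<b+lo+.03)]; print(" at",lo,len(u),least_squares(lambda p:f(.0225,p,u),[x,y],loss="soft_l1",f_scale=.002).x)
    t=Q[(Q[:,2]>.06)&(Q[:,2]<.089)&(abs(Q[:,0]-x)<.03)]
    if len(t)>5: print("stub",len(t),least_squares(lambda p:f(.017,p,t),[x,y],loss="soft_l1",f_scale=.002).x)
    w=Q[(Q[:,2]>b+.09)&(Q[:,2]<b+.122)&(Q[:,0]>x+.04)]
    print("outlet",len(w),np.median(w,0),cv2.fitLine(w[:,:2].astype(np.float32),cv2.DIST_HUBER,0,.01,.01).ravel())
    # pre-move cloud: stub
W=np.load("scene.npy").reshape(-1,3)
t=W[(W[:,2]>.06)&(W[:,2]<.089)&(abs(W[:,0]-.573)<.03)&(abs(W[:,1]+.003)<.03)]
print("stub0",len(t),least_squares(lambda p:f(.017,p,t),[.573,-.003],loss="soft_l1",f_scale=.002).x)
t=W[(W[:,2]>.02)&(W[:,2]<.08)&(abs(W[:,0]-.614)<.035)&(abs(W[:,1]+.275)<.035)]
print("spout0",len(t),least_squares(lambda p:f(.0225,p,t),[.614,-.275],loss="soft_l1",f_scale=.002).x)
cv2.imwrite("pics/d.png",cv2.resize(im["pixels"][80:240,210:370],(600,600))[...,::-1])
```

```text
[ 0.57140391 -0.00263368  0.22671808] [-0.22691172 -1.25356208 -3.42536621]
tube 336 [0.57157766 0.00212331]
 at 0.008 158 [0.57113555 0.00231263]
 at 0.04 170 [0.57190849 0.00194117]
stub 110 [5.75204493e-01 4.28185650e-05]
outlet 189 [ 0.64859514 -0.00567619  0.25929625] [ 0.9997826   0.02085046  0.64343506 -0.00605601]
stub0 114 [5.7447246e-01 3.4639641e-04]
spout0 320 [ 0.6144554  -0.27257169]
```

View pics/d.png

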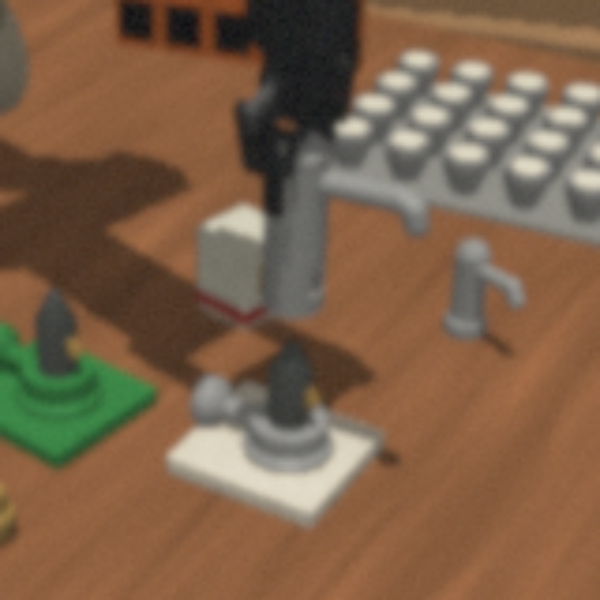

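The spout is aligned and upright above the stub. Correction needed is about +3 mm in x and -1.5 mm in world y.

jog_arm --plan "0 0 0 0.3 0.15 0 255;0 0 0 0 0 1.5 255;0 0 0 0 0 1.5 255;0 0 0 0 0 1.5 255;0 0 0 0 0 1 255;0 0 0 0 0 0.5 255;0 0 0 0 0 0 255"

```text
time_s: 5.12
position: [0.5743, -0.0059, 0.1652]
tool_rot: [[1.0, 0.005, -0.003], [0.005, -1.0, 0.001], [-0.003, -0.001, -1.0]]
ft_force: [-0.6, 3.6, -5.0]
grip_width: 0.0446
gripper_force: 52.2
```

jog_arm --plan "0 0 0 0 -0.1 0.5 255;0 0 0 0 0 0.7 255;0 0 0 0 0 0.7 255;0 0 0 0 0 0 255"

```text
time_s: 5.45
position: [0.5747, -0.0046, 0.1465]
tool_rot: [[1.0, 0.005, -0.0], [0.005, -1.0, 0.0], [-0.0, -0.0, -1.0]]
ft_force: [-0.4, 3.5, -5.9]
grip_width: 0.0444
gripper_force: 52.1
```

jog_arm --plan "0 0 0 0 -0.1 0.5 255;0 0 0 0 0 0.5 255;0 0 0 0 0 0.4 255;0 0 0 0 0 0.3 255;0 0 0 0 0 0.2 255;0 0 0 0 0 0 255"

```text
time_s: 5.95
position: [0.5746, -0.0041, 0.1276]
tool_rot: [[1.0, 0.005, -0.001], [0.005, -1.0, -0.0], [-0.001, 0.0, -1.0]]
ft_force: [0.2, 0.6, -4.7]
grip_width: 0.0446
gripper_force: 52.0
```

jog_arm --plan "0 0 0 0 0 0.2 255;0 0 0 0 0 0.2 255;0 0 0 0 0 0.2 255;0 0 0 0 0 0 255"

```text
time_s: 6.28
position: [0.5751, -0.0039, 0.1241]
tool_rot: [[1.0, 0.005, 0.002], [0.005, -1.0, -0.001], [0.002, 0.001, -1.0]]
ft_force: [-4.4, 1.5, 10.5]
grip_width: 0.0445
gripper_force: 53.1
```

jog_arm --plan "0 0 0 0 0 0.1 255;0 0 0 0 0 0.1 255;0 0 0 0 0 0 255"

```text
time_s: 6.53
position: [0.5753, -0.0039, 0.124]
tool_rot: [[1.0, 0.005, 0.004], [0.005, -1.0, -0.001], [0.004, 0.001, -1.0]]
ft_force: [-8.8, 1.8, 25.2]
grip_width: 0.0446
gripper_force: 54.4
```

Run:
```python
from h import *
im=imaging.get_image("scene")
for q in("button_tip","spout_hole"):print(q,[(np.round(r["at"]),round(r["confidence"],2)) for r in models.tip_of("scene",q)])
cv2.imwrite("pics/e.png",cv2.resize(im["pixels"][130:230,240:340],(600,600),interpolation=3)[...,::-1])
```

```text
button_tip []
spout_hole [(array([170., 258.]), 0.95), (array([293., 188.]), 0.75)]
```

View pics/e.png

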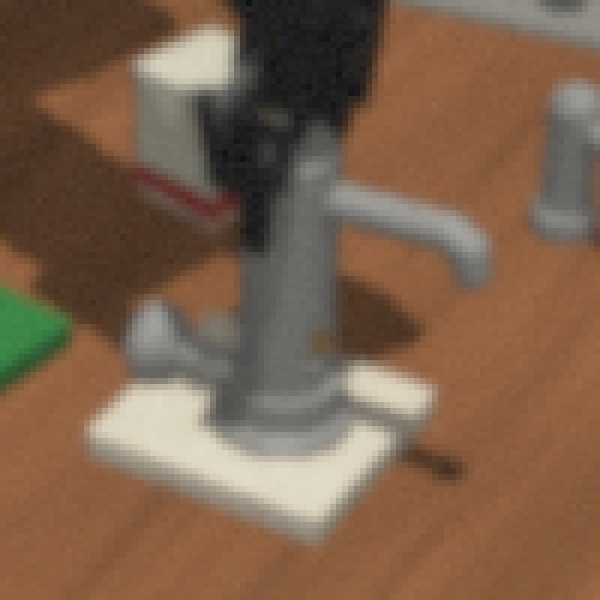

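The spout sits on the shoulder, and brass shows in the hole at crop (322,342). Next I ease off the load, open the fingers and withdraw straight up.

jog_arm --plan "0 0 0 0 0 -0.2 255;0 0 0 0 0 -0.1 255;0 0 0 0 0 0 0;0 0 0 0 0 0 0;0 0 0 0 0 0 0;0 0 0 0 0 0 0;0 0 0 0 0 0 0"

```text
time_s: 7.27
position: [0.5748, -0.0038, 0.1231]
tool_rot: [[1.0, 0.005, -0.0], [0.005, -1.0, 0.0], [-0.0, -0.0, -1.0]]
ft_force: [-0.2, -1.0, 0.3]
grip_width: 0.0854
gripper_force: 0.0
```

jog_arm --plan "0 0 0 0 0 -1 0;0 0 0 0 0 -2 0;0 0 0 0 0 -3 0;0 0 0 0 0 -3 0;0 0 0 0 0 -3 0;0 0 0 0 0 -2 0;0 0 0 0 0 0 0"

```text
time_s: 7.85
position: [0.576, -0.0039, 0.2688]
tool_rot: [[1.0, 0.005, 0.009], [0.005, -1.0, -0.002], [0.009, 0.002, -1.0]]
ft_force: [-0.4, 0.2, 0.4]
grip_width: 0.0852
gripper_force: 0.0
```

Run:
```python
from h import *
im=imaging.get_image("scene"); P=world(im).reshape(-1,3)
t=P[(abs(P[:,0]-.575)<.03)&(abs(P[:,1])<.03)&(P[:,2]<.2)];print(np.sort(t[:,2])[-60::6])
cv2.imwrite("pics/f.png",cv2.resize(im["pixels"][130:230,240:340],(600,600),interpolation=3)[...,::-1])
```

```text
[0.17636886 0.17653565 0.17665905 0.17675861 0.17692613 0.17724678
 0.17740649 0.17751854 0.17803218 0.17884047]
```

View pics/f.png

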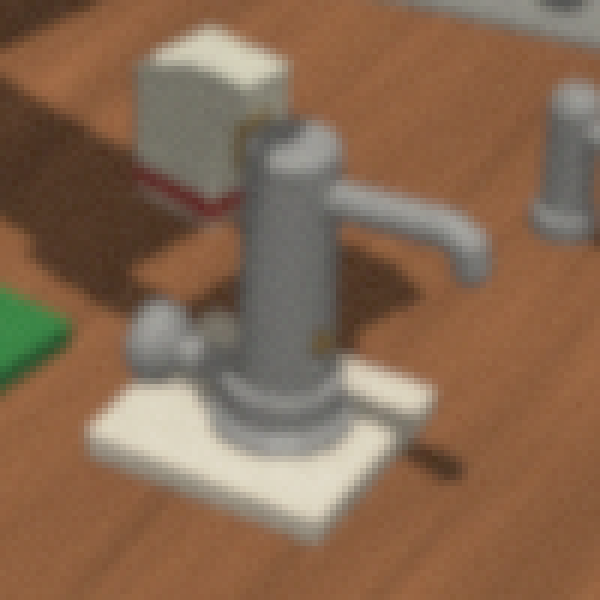

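The spout stands upright on the shoulder with its top at about 0.176 m (0.175 expected). The brass button shows in the hole at crop (320,343), and the gripper is clear.

```bash
python3 -c "
from rig import job; print(job.close_job())"
```

```text
the job is handed in; nothing more can be done
None
```

The tall chrome spout is pushed fully home on the tap, with the brass button showing in its hole and the gripper clear; I handed the job in at about 8 s and got no verdict back.

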